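# Open the child-resistant cap of the pane cleaner

### The job

The glass panes of the display need a wipe, so open the bottle of pane cleaner, the one with the blue cap: press its child-resistant cap down hard and, keeping it down, turn it anticlockwise (seen from above) as far as it goes, so that its white pointer stands at the green mark. Then let go so that the cap springs back up and stays open. Leave the orange-capped bottle locked.

Things in the scene. Friction and masses are not known exactly. Their poses are not given: they have to be found in the camera images.
- blue_cap_top (a point): centre of the blue cap's flat top, 126 mm above the worktop; z up, x along its white pointer line. Ribbed cylinder 44 mm across, free for 35 mm (29 mm when pressed) above a fixed grey collar (66 mm across, top 91 mm above the worktop); grip its sides from above at any yaw. The white bottle with a blue band stands in a grey foot 88 mm across, fixed to the worktop.
- blue_press (a joint): how far the blue cap is pressed down, in m: 0 up, 0.006 fully down. A spring pushes it up with about 8 N at 0 and 16 N at 0.006, and lifts it again when let go.
- blue_cap (a joint): turn of the blue cap in rad, anticlockwise from above: 0 to 0.08 locked, pointer by the collar's red mark; end stop at 1.2, pointer at the green mark. Its foot lugs meet collar teeth at 0.13 unless it is pressed at least 0.0035; held down they pass under the teeth, clear beyond 0.6. It turns lightly (0.03 N m) and stays where it is left.
- orange_cap (a joint): turn of the orange cap in rad, same meaning: 0 to 0.08 locked, to stay so. Its bottle is the same but for the colour of cap and band, and stands at least 0.19 m from the blue one; which is on the left varies.
Things that resemble listed ones, but are neither listed nor needed, are in the scene too. What is shaped like the part that bears orange_cap but yellow is not meant.

How it is judged (in metres and radians):
On the way:
1. the blue cap is held down while it is turned past its lock (value of joint blue_press above 0.003 m and value of joint blue_cap above 0.3 rad), for 0.1 s.
At the end, for the whole second after the job is handed in: The blue cap is turned open to within 0.25 rad of its end stop (more than 0.95 rad) and has sprung back up (pressed less than 1.5 mm); the orange cap is still locked (less than 0.25 rad) (value of joint blue_cap above 0.95 rad and value of joint blue_press below 0.0015 m and value of joint orange_cap below 0.25 rad); the robot touches nothing.
It fails at once if the orange cap is turned out of its lock (value of joint orange_cap above 0.25 rad).
It also fails if it takes over 32 s, if anything falls off the work surface, if the arm or the gripper's body presses on something with over 40 N, if the wrist force passes 120 N, or if a joint passes its speed limit or range.

### The arm

A 6-joint arm with a two-finger parallel gripper is mounted at the origin on a cart in front of the work surface, level with it; the furniture and walls round the work are solid. World frame = base frame: x ahead of the robot, y to its left, z up, the work surface at z = 0. Lengths are in m, angles in degrees, forces in N, time in s.
With the tool pointing down it reaches from about 0.25 to 0.725 m from the base axis. Payload 9.7 kg.
Tool frame: the origin (TCP) lies midway between the tips of the shut fingers; the grasp point (between the pads) lies 19 mm behind it (bot.grasp_offset is the distance from the TCP to the grasp point, in m); z points along the fingers, x is the direction in which the jaws open and shut, and the axes are right-handed (so a half turn about z gives the same grasp; the last joint's range is limited). The gripper opens to 85 mm and grips with 20 to 120 N. Pads are 22 mm wide; open, the fingers measure 114 mm over their backs; the gripper's body (76 mm by 85 mm) begins 54 mm behind the grasp point. The pads swing forward as they close: fully open they stand 13 mm farther back than shut.
Start: joints at [0, 4.979, 10.078, 95.1, 0, 90], TCP at [0.55, -0, 0.231] pointing down, gripper open.
Joint ranges: [-179.16, 179.16], [-48.56, 103.87], [-65.8, 70.77], [-126.05, 130.52], [-82.76, 87.17], [-180, 180]. Speed limits (degrees/s): [127.2, 127.2, 147.25, 180, 180, 180].

### API

Orientations are given as [roll, pitch, yaw] about the fixed x, y, z axes, in that order (R = Rz(yaw) Ry(pitch) Rx(roll)).
In Python, from workcell import bot gives the robot as it stands.
- The arm moves only by the tool send_rows, never from a script. Its argument "targets" is a list of rows, each a list of 5 numbers: the closure, from 0 (fully open) to 1 (shut), then the shift along the world's x, y, z in mm, then the turn about the world's z in degrees. A call has 1 to 10 rows; each row is the pose to reach, as a shift and turn from the pose commanded when the call began; what a row does not reach only later rows make up. A row lasts 1/8 s, in which the tool goes at most 62.5 mm and 10.7 degrees, less where a joint would pass 70% of its speed; a pose out of reach is approached as far as the arm can. A call with a gripper value outside its range is refused whole. The fingers move at their own pace and stop on an object; "squeeze" is the grip in N (left out, the last holds). Time passes only in rows, so rows that repeat a pose let the fingers close. It gives the time, the measured TCP pose, the force and the opening at its end, in the units of the state.
- bot.get_obs(): the state, without advancing time (a new reading comes with each control period).
- bot.camera(name): name is "scene" or "side" or "wrist"; returns a dict with "pixels" (400x640x3 uint8, red, green, blue), "intrinsics" (3x3 intrinsics, pixels), "view" (4x4, takes a point from world to camera coordinates); the wrist camera has in their place "mount" (4x4, takes a point from camera to tool coordinates, whose origin is the TCP and whose axes are the tool frame's). Camera axes: x right, y down, z forward; pixel columns grow to the right and rows downward; lengths in m; the calibration is good to about 2 mm. A picture is of the moment at which its call begins: read the wrist's pose just before it. There is no depth.
- bot.job_done(): hands the job in, once; it reports no verdict.
The state is a dict: "time": time; "q": joint angles; "qd": joint speeds; "joint_efforts": joint torques, N m; "ee_pos": TCP position; "tcp_rot": TCP orientation; "wrist_force": force on the tool from outside, world axes, zero at the start; "torque": the same for the moment, N m; "opening": finger opening in m.
Only numpy, scipy, OpenCV 4.12 (cv2) and the standard library are available. Lean on these libraries where they do the work, as an engineer would, in place of code of your own. Each camera call takes 0.05 s, during which the arm holds its last target.

## Working session

There is one attempt and no reset: what is moved stays moved. The work goes in short steps, Python scripts to look and compute and a tool call to move; the robot and the scene stay as the last step left them, time stands still between calls to the robot, and variables do not carry over. Pictures are saved under pics/ and viewed, and the job is handed in when it is done.

Besides the shell and the picture viewer there is one more tool, called after ">>>" as name([rows], argument=value, ...), one row to a line, values as JSON. send_rows: Moves the arm, as the interface text tells. Its arguments: {"type":"object","properties":{"targets":{"type":"array","items":{"type":"array","items":{"type":"number"}}},"squeeze":{"type":"number"}},"required":["targets"]}

```bash
mkdir -p pics
python3 - <<'E'
from workcell import bot
import cv2, json, numpy as np
o=bot.get_obs(); print({k:np.round(v,4).tolist() for k,v in o.items()})
for n in ["scene","side","wrist"]:
    c=bot.camera(n); cv2.imwrite(f"pics/{n}0.png",c["pixels"][:,:,::-1])
    np.savez(f"pics/{n}0.npz",**c); print(n,[ (k,np.round(v,4).tolist()) for k,v in c.items() if k!="pixels"])
E
```

```text
{'time': 0.0, 'q': [-0.0009, 5.0124, 10.0332, 95.0995, 0.0019, 89.9998], 'qd': [-0.0185, -0.0483, -0.0707, 0.045, -0.0783, 0.0996], 'joint_efforts': [0.0008, -52.0392, 46.4803, 0.0164, 0.0, -0.0001], 'ee_pos': [0.5498, 0.0, 0.2306], 'tcp_rot': [-179.9981, 0.0787, -0.0007], 'wrist_force': [-0.7864, -0.0796, -0.2219], 'torque': [-0.0027, 0.0402, 0.0522], 'opening': 0.0853}
scene [('intrinsics', [[448.5403, 0.0, 318.2838], [0.0, 448.5403, 202.8138], [0.0, 0.0, 1.0]]), ('view', [[0.8727, -0.4883, 0.0048, -0.3996], [-0.2989, -0.5418, -0.7856, 0.2265], [0.3862, 0.6841, -0.6188, 0.7139], [0.0, 0.0, 0.0, 1.0]])]
side [('intrinsics', [[515.7821, 0.0, 316.6169], [0.0, 515.7821, 201.374], [0.0, 0.0, 1.0]]), ('view', [[0.9931, -0.1166, 0.0079, -0.4871], [-0.064, -0.599, -0.7982, 0.1128], [0.0978, 0.7922, -0.6023, 1.1378], [0.0, 0.0, 0.0, 1.0]])]
wrist [('intrinsics', [[278.8814, 0.0, 318.1369], [0.0, 278.8814, 198.8751], [0.0, 0.0, 1.0]]), ('mount', [[1.0, -0.0003, -0.0005, -0.0006], [0.0005, 0.9604, 0.2786, -0.0698], [0.0004, -0.2786, 0.9604, -0.1417], [0.0, 0.0, 0.0, 1.0]])]
```

View pics/scene0.png

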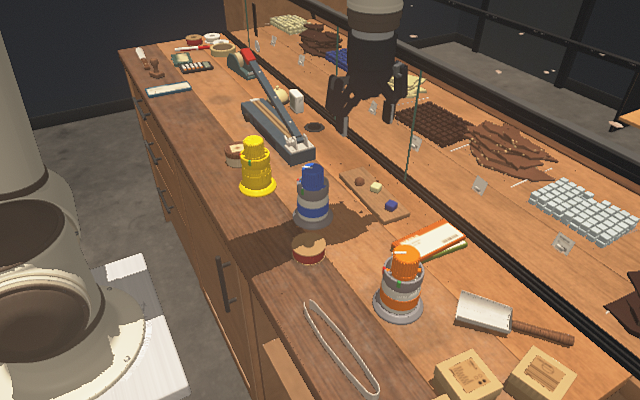

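View pics/side0.png

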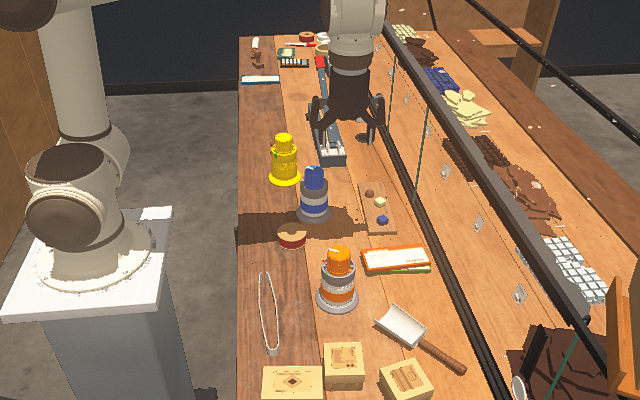

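View pics/wrist0.png

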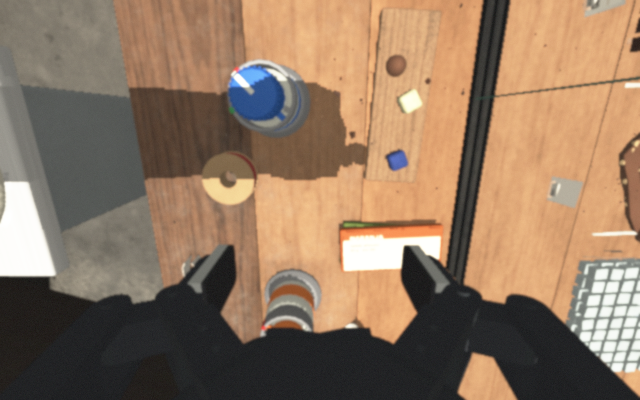

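The wrist picture shows the blue cap top near (256,94) with its pointer toward the upper left at (236,72). I'll enlarge crops of it.

Run:
```python
import cv2,numpy as np
w=cv2.imread("pics/wrist0.png")[45:150,205:325]; cv2.imwrite("pics/wc0.png",cv2.resize(w,None,fx=5,fy=5,interpolation=cv2.INTER_CUBIC))
s=cv2.imread("pics/scene0.png")[150:240,270:350]; d=cv2.imread("pics/side0.png")[150:240,275:355]
cv2.imwrite("pics/sc0.png",cv2.resize(np.hstack([s,d]),None,fx=5,fy=5,interpolation=cv2.INTER_CUBIC))
```

```text
(no output)
```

View pics/wc0.png

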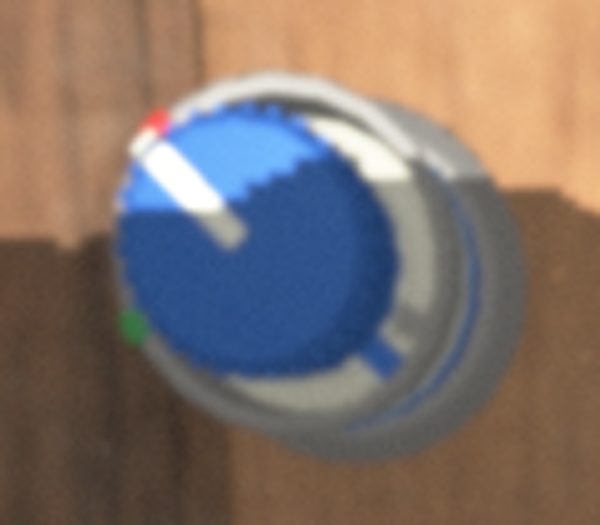

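View pics/sc0.png

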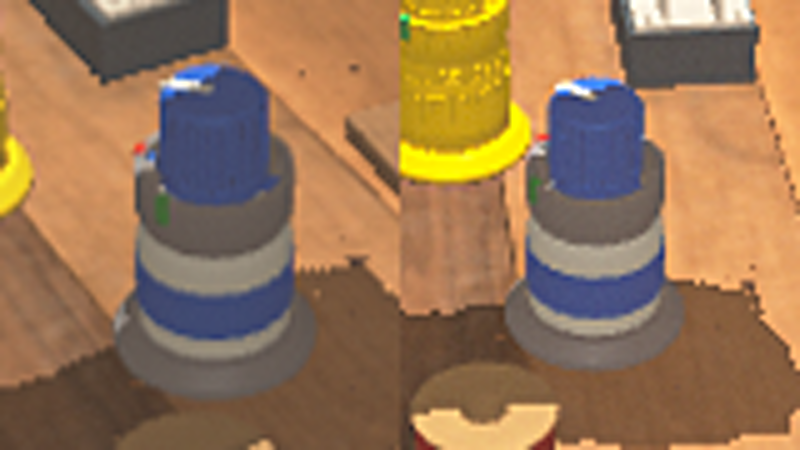

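Crop readings: the cap top centre is at about (254.4,93) in wrist, (312.8,168) in scene and (314,169.4) in side.

```bash
cat > h.py <<'E'
import numpy as np
from scipy.spatial.transform import Rotation as R
def ray(c,uv,pos=None,rot=None):
    d=np.linalg.inv(c["intrinsics"])@[*uv,1]
    if pos is None:
        T=np.linalg.inv(c["view"])
    else:
        T=np.eye(4);T[:3,:3]=R.from_euler("xyz",rot,degrees=True).as_matrix();T[:3,3]=pos;T=T@c["mount"]
    return T[:3,3],T[:3,:3]@d
def plane(c,uv,z,*a):
    o,d=ray(c,uv,*a); return o+d*(z-o[2])/d[2]
E
python3 - <<'E'
from h import *
p=([.5498,0,.2306],[-180,.079,0])
w,s,d=[np.load(f"pics/{n}0.npz") for n in("wrist","scene","side")]
print(plane(w,(254.4,93),.126,*p),plane(s,(312.8,168),.126),plane(d,(314,169.4),.126))
P=lambda a,b:(205+a/5,45+b/5)
a=plane(w,P(150,140),.126,*p);b=plane(w,P(235,237),.126,*p);print("ptr",a,b,np.degrees(np.arctan2(*(a-b)[1::-1])))
for n,q in (("red",P(157,122)),("green",P(133,325))):print(n,plane(w,q,.091,*p))
print("diam",plane(w,P(120,240),.126,*p)-plane(w,P(370,240),.126,*p))
rs=[ray(w,(254.4,93),*p),ray(s,(312.8,168)),ray(d,(314,169.4))]
A=0;B=0
for o,v in rs:
    v=v/np.linalg.norm(v);M=np.eye(3)-np.outer(v,v);A=A+M;B=B+M@o
print("tri",np.linalg.solve(A,B))
# orange + yellow approx
print("orange",plane(s,(406,256),.126),plane(d,(338,253),.126),"yellow",plane(s,(253,142),.126),plane(d,(285,138),.126))
E
```

```text
[0.49613218 0.08971932 0.126     ] [0.49488425 0.08961504 0.126     ] [0.49396297 0.08988051 0.126     ]
ptr [0.48132342 0.10498853 0.126     ] [0.49417364 0.09018659 0.126     ] 130.96268192848103
red [0.47320733 0.11305429 0.091     ]
green [0.46564383 0.07722407 0.091     ]
diam [-4.14489223e-02  2.51503049e-05 -2.77555756e-17]
tri [0.4950372  0.09000914 0.12561251]
orange [ 0.50411371 -0.19528166  0.126     ] [ 0.50668134 -0.1938264   0.126     ] yellow [0.43022288 0.2397824  0.126     ] [0.43763807 0.2390961  0.126     ]
```

>>> send_rows([
  [0,-20,30,0,-9],
  [0,-40,60,0,-18],
  [0,-55,90,0,-27],
  [0,-55,90,0,-34],
  [0,-55,90,-30,-34],
  [0,-55,90,-60,-34],
  [0,-55,90,-60,-34],
  [0,-55,90,-60,-34],
])

```text
time: 1.15
ee_pos: [0.4952, 0.09, 0.1724]
tcp_rot: [-180.0, -0.0, -34.0]
wrist_force: [-0.2, 0.3, 1.0]
opening: 0.0856
```

Run:
```python
from workcell import bot
import cv2,numpy as np
o=bot.get_obs(); print(np.round(o["q"],1),o["ee_pos"],o["tcp_rot"])
for n in ["wrist","side"]:
    c=bot.camera(n); cv2.imwrite(f"pics/{n}1.png",c["pixels"][:,:,::-1]); np.savez(f"pics/{n}1.npz",**c)
s=cv2.imread("pics/side1.png")[100:250,240:400]; cv2.imwrite("pics/sc1.png",cv2.resize(s,None,fx=4,fy=4))
```

```text
[ 10.3  -2.3  -3.8  88.4   0.  134.3] [0.49524663 0.09002414 0.17236953] [-1.79967024e+02 -3.29913717e-02 -3.40039070e+01]
```

View pics/wrist1.png

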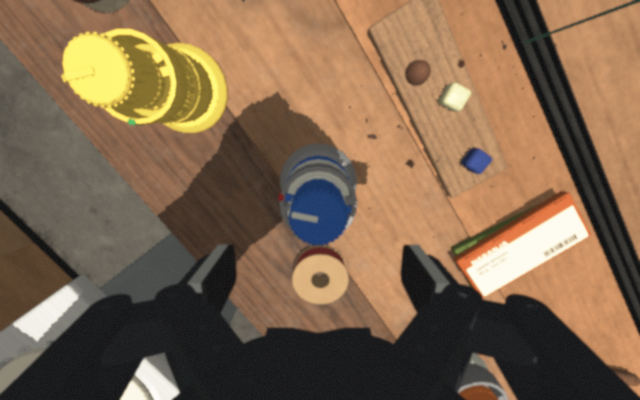

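View pics/sc1.png

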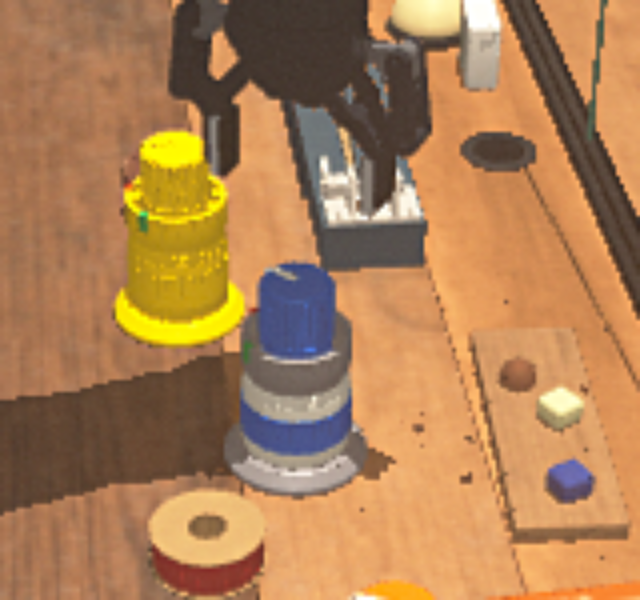

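Run:
```python
from h import *
import cv2
w=np.load("pics/wrist1.npz")
for uv in ((320,212),(286,212),(355,212)): print(plane(w,uv,.126,[.49525,.09002,.17237],[-179.97,-.033,-34.004]))
cv2.imwrite("pics/wc1.png",cv2.resize(np.ascontiguousarray(w["pixels"][140:260,260:380,::-1]),None,fx=5,fy=5,interpolation=cv2.INTER_CUBIC))
```

```text
[0.49921159 0.09374735 0.126     ]
[0.47916072 0.10729905 0.126     ]
[0.51985852 0.0797928  0.126     ]
```

View pics/wc1.png

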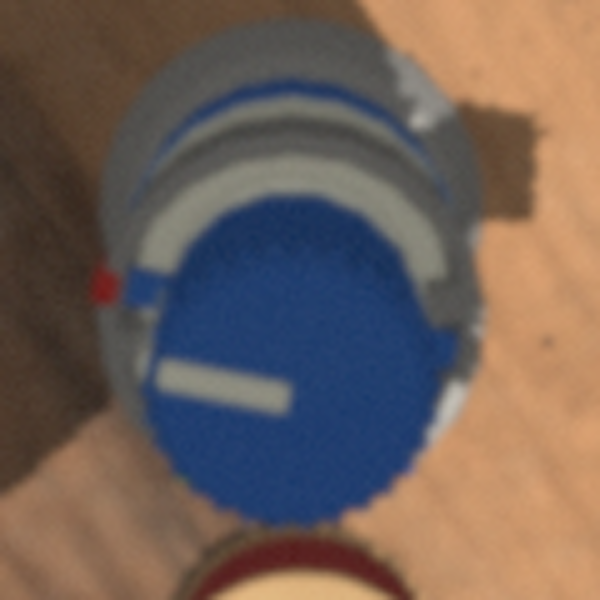

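Run:
```python
from h import *
w=np.load("pics/wrist1.npz")
for uv in ((318.2,216.2),(289.6,216.2),(347,216.2)): print(plane(w,uv,.126,[.49525,.09002,.17237],[-179.97,-.033,-34.004]))
```

```text
[0.49637624 0.09183796 0.126     ]
[0.47943515 0.10328836 0.126     ]
[0.51344017 0.08030455 0.126     ]
```

>>> send_rows([
  [0,0.5,0.5,-25,0],
  [0,0.5,0.5,-50,0],
  [0,0.5,0.5,-65,0],
  [0,0.5,0.5,-73,0],
  [0,0.5,0.5,-73,0],
])

```text
time: 1.88
ee_pos: [0.4956, 0.0905, 0.0985]
tcp_rot: [-180.0, -0.0, -34.0]
wrist_force: [0.1, -0.7, -0.5]
opening: 0.0858
```

>>> send_rows([
  [0.3,0,0,0,0],
  [0.6,0,0,0,0],
  [0.6,0,0,0,0],
  [0.6,0,0,0,0],
  [0.6,0,0,0,0],
], squeeze=40)

```text
time: 2.5
ee_pos: [0.4957, 0.0907, 0.0991]
tcp_rot: [-179.9, -0.0, -34.0]
wrist_force: [-2.3, 0.3, 6.3]
opening: 0.043
```

>>> send_rows([
  [1,0,0,0,0],
  [1,0,0,0,0],
  [1,0,0,0,0],
], squeeze=100)

```text
time: 2.88
ee_pos: [0.4956, 0.0907, 0.0994]
tcp_rot: [-179.9, -0.0, -34.0]
wrist_force: [-3.5, 0.6, 7.7]
opening: 0.0417
```

Run:
```python
from workcell import bot
import cv2,numpy as np
o=bot.get_obs(); print(o["ee_pos"],o["wrist_force"],o["torque"],o["opening"])
a=bot.camera("side")["pixels"][120:270,240:390,::-1];b=bot.camera("scene")["pixels"][100:250,240:390,::-1]
cv2.imwrite("pics/g2.png",cv2.resize(np.hstack([a,b]),(800,400),interpolation=cv2.INTER_CUBIC))
```

```text
[0.495643   0.09069061 0.09935532] [-3.45086238  0.5698955   7.66569454] [0.13448267 0.69055052 0.00449559] 0.04171711968196329
```

View pics/g2.png

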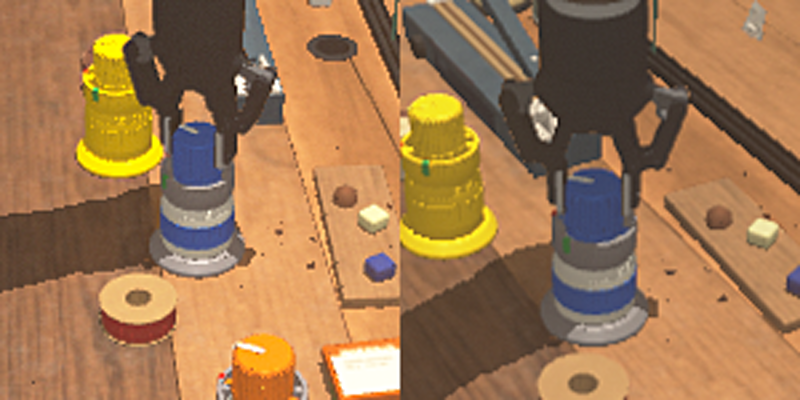

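The cap is gripped, and the fingertips sit clear above the collar. Next I press down.

>>> send_rows([
  [1,0,0,-2,0],
  [1,0,0,-4,0],
  [1,0,0,-6,0],
  [1,0,0,-7,0],
  [1,0,0,-7,0],
  [1,0,0,-7,0],
])

```text
time: 3.72
ee_pos: [0.4957, 0.0907, 0.0934]
tcp_rot: [-179.9, -0.1, -34.0]
wrist_force: [-6.5, -0.4, 15.4]
opening: 0.0414
```

>>> send_rows([
  [1,0,0,-1.5,0],
  [1,0,0,-1.5,0],
  [1,0,0,-1.5,8],
  [1,0,0,-1.5,16],
  [1,0,0,-1.5,16],
])

```text
time: 4.35
ee_pos: [0.4957, 0.0908, 0.0932]
tcp_rot: [-179.9, -0.1, -17.9]
wrist_force: [-10.2, -0.9, 26.3]
opening: 0.0415
```

Force is 26 N, so the cap is on its bottom stop. It turned 16° with no sign of jamming, so I'll go on.

>>> send_rows([
  [1,0,0,0,8],
  [1,0,0,0,16],
  [1,0,0,0,24],
  [1,0,0,0,32],
  [1,0,0,0,40],
  [1,0,0,0,48],
  [1,0,0,0,50],
  [1,0,0,0,50],
])

```text
time: 5.35
ee_pos: [0.4955, 0.0907, 0.0932]
tcp_rot: [180.0, -0.1, 32.0]
wrist_force: [-12.1, -1.1, 27.2]
opening: 0.0415
```

Run:
```python
from workcell import bot
import cv2,numpy as np
o=bot.get_obs(); print(o["ee_pos"],o["wrist_force"],o["torque"],o["opening"],o["q"])
c=bot.camera("side");a=c["pixels"][160:220,280:350,::-1];b=bot.camera("scene")["pixels"][150:210,275:345,::-1]
cv2.imwrite("pics/g3.png",cv2.resize(np.hstack([a,b]),(800,343),interpolation=cv2.INTER_CUBIC))
```

```text
[0.49550466 0.09070639 0.09316744] [-12.13729483  -1.11934053  27.22282988] [-0.19575563  2.65197346  0.10974336] 0.04145275768661109 [ 1.03610014e+01 -1.93279176e+00 -1.22494714e+01  7.95458950e+01
  2.23170137e-02  6.83159315e+01]
```

View pics/g3.png

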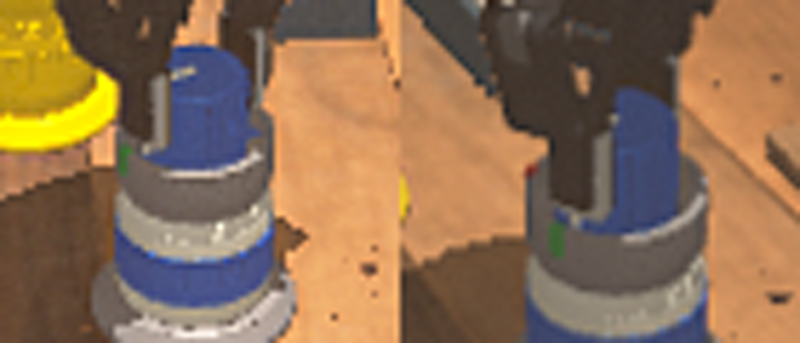

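>>> send_rows([
  [1,0,0,0,2],
  [1,0,0,0,3],
  [1,0,0,0,3],
  [1,0,0,2,3],
  [1,0,0,4,3],
  [1,0,0,6,3],
  [1,0,0,8,3],
  [1,0,0,8,3],
])

```text
time: 6.45
ee_pos: [0.4954, 0.0907, 0.0989]
tcp_rot: [-180.0, -0.0, 35.0]
wrist_force: [-4.4, 1.3, 7.6]
opening: 0.0414
```

Run:
```python
from workcell import bot
o=bot.get_obs(); print(o["ee_pos"],o["wrist_force"],o["torque"],o["tcp_rot"])
```

```text
[0.49537156 0.09071384 0.09893947] [-4.36183318  1.32633587  7.63575303] [ 0.20119384  0.9827967  -0.20336576] [-1.79986130e+02 -4.50409801e-02  3.49931939e+01]
```

>>> send_rows([
  [0.4,0,0,0,0],
  [0,0,0,0,0],
  [0,0,0,0,0],
  [0,0,0,0,0],
  [0,0,0,0,0],
  [0,0,0,20,0],
  [0,0,0,60,0],
  [0,0,0,90,0],
  [0,0,0,90,0],
], squeeze=40)

```text
time: 7.58
ee_pos: [0.4965, 0.0907, 0.1901]
tcp_rot: [179.9, -0.2, 35.0]
wrist_force: [-0.3, 0.1, -0.1]
opening: 0.0855
```

Run:
```python
from workcell import bot
import cv2,numpy as np
o=bot.get_obs(); print(o["ee_pos"],o["tcp_rot"],o["wrist_force"])
w=bot.camera("wrist"); np.savez("pics/wrist4.npz",**w); cv2.imwrite("pics/w4.png",w["pixels"][:,:,::-1])
a=bot.camera("side")["pixels"][155:225,275:345,::-1];b=bot.camera("scene")["pixels"][150:220,275:345,::-1]
cv2.imwrite("pics/g4.png",cv2.resize(np.hstack([a,b]),(800,400),interpolation=cv2.INTER_CUBIC))
```

```text
[0.4965367  0.0906871  0.19014785] [179.90353073  -0.2067106   35.00120013] [-0.3379836   0.13520025 -0.10979862]
```

View pics/g4.png

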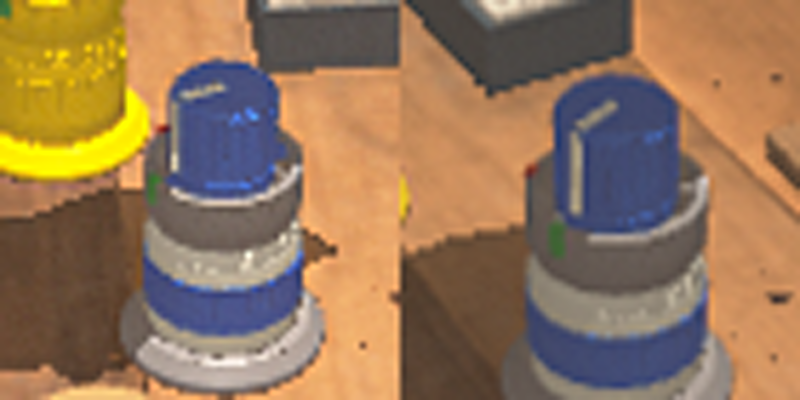

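View pics/w4.png

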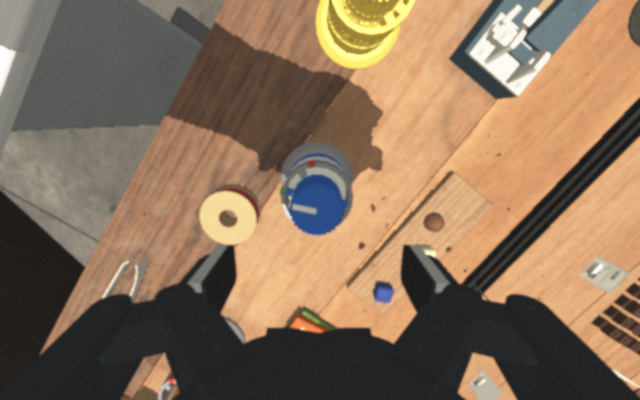

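The side and scene views show the cap up and the pointer just above the green mark. I'll check the angle numerically.

Run:
```python
from h import *
import cv2
w=np.load("pics/wrist4.npz")
cv2.imwrite("pics/wc4.png",cv2.resize(np.ascontiguousarray(w["pixels"][130:250,255:375,::-1]),None,fx=5,fy=5,interpolation=cv2.INTER_CUBIC))
```

```text
(no output)
```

View pics/wc4.png

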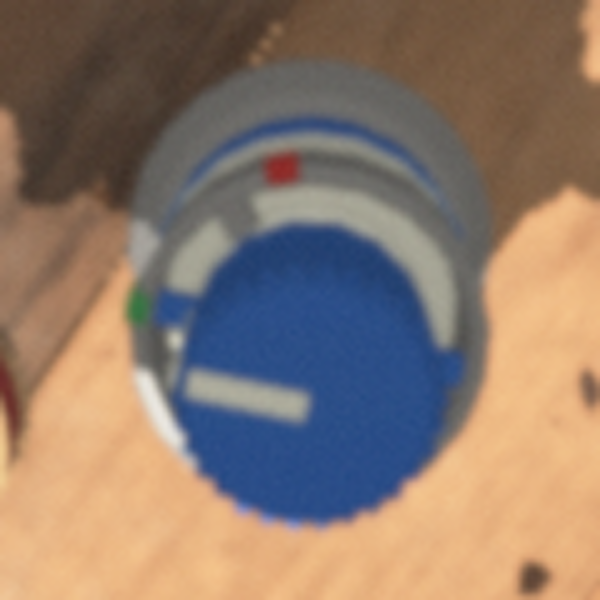

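Run:
```python
from h import *
from workcell import bot
w=np.load("pics/wrist4.npz")
p=([.4965,.0907,.1901],[179.9,-.2,35])
P=lambda a,b:(255+a/5,130+b/5)
a=plane(w,P(187,383),.126,*p);b=plane(w,P(308,405),.126,*p);print(a,b,np.degrees(np.arctan2(*(a-b)[1::-1]))%360)
print(bot.job_done())
```

```text
[0.47696016 0.08235185 0.126     ] [0.49437746 0.09013196 0.126     ] 204.06977533844895
the job is handed in; nothing more can be done
None
```

The blue bottle is open and the job is handed in; no verdict is reported. I gripped the blue cap from above and pressed it to its bottom stop (about 27 N at the wrist). Holding it down, I turned it 69° anticlockwise, then eased it up, let go and raised the arm clear.

- **Turn:** the last wrist picture puts the pointer at about 204°, against 131° at the start, and the cap's lug stands at the green mark. The measured turn is therefore 73°, slightly over the commanded 69° (1.2 rad); that is within my pixel-reading error.
- **Sprung back up:** the upward force had fallen to 7.6 N when I let go, which matches the spring at zero press. The side and scene pictures show the cap standing up. I did not measure its height to the millimetre.
- **Clear of everything:** the wrist force was about 0 with the gripper open and the TCP at 190 mm, 64 mm above the cap top.
- **Orange cap:** the robot never went near it. I did not take a separate close-up to check that it is still locked.

The clock stood at about 7.7 s, and no move reported a high force.

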